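Open the underpinner's nail magazine for loading

ROBOT

A 7-joint arm with a two-finger parallel gripper is mounted at the origin on the work surface. World frame = base frame: x ahead of the robot, y to its left, z up, the work surface at z = 0. Lengths are in m, angles in rad, forces in N, time in s.
With the tool pointing down it reaches from about 0.425 to 0.925 m from the base axis. Payload 6.8 kg.
Tool frame: the origin (TCP) lies midway between the tips of the shut fingers; the grasp point (between the pads) lies 19 mm behind it; z points along the fingers, y is the line along which they close (so a half turn about z gives the same grasp; the last joint's range is limited). The gripper opens to 85 mm and grips with 20 to 120 N. Pads are 22 mm wide; open, the fingers measure 114 mm over their backs; the gripper's body (76 mm by 85 mm) begins 54 mm behind the grasp point. The pads swing forward as they close: fully open they stand 13 mm farther back than shut.
Start: joints at [-1.237, 0.477, 0.022, 1.555, -0.011, 1.109, -0.083], TCP at [0.289, 0.61, 0.231] pointing down, gripper open.
Joint ranges: [-2.96, 2.96], [-0.34, 2.1], [-1.41, 1.46], [0.24, 2.44], [-1.37, 4.51], [0.17, 1.92], [-2.96, 2.96]. Speed limits (rad/s): [2.39, 2.39, 3.14, 3.14, 3.14, 3.14, 3.14].

INTERFACE

Orientations are given as a unit quaternion [w, x, y, z].
In Python, from cell import env, kinematics, monitor, cams, spot_in, mark_of gives the robot as it stands. Calls block until the motion is done:
- env.reach(position, orientation): joint-space move of the TCP to a pose.
- env.movel(position, velocity=0.15, rot=None, stop_force=None): straight line of the TCP; rot=None keeps the orientation; velocity is the mean speed in m/s. With stop_force (N) it stops when the force on the tool has changed by that much, and returns True; else False.
- env.goto_joints(angles): joint-space move.
- env.grip(opening, f_grip=None): finger opening in m; f_grip is the grip in N (None keeps the last); returns when the fingers have stopped.
- env.dwell(seconds).
- kinematics.inverse_kinematics(position, orientation): joint angles nearest the present ones, or None.
- monitor.get_state(): the state.
- cams.camera(name): name is "side" or "top" or "wrist"; returns (picture, depth): 420x560x3 uint8, blue, green, red; 420x560 float32, m along the optical axis (not along the pixel's ray), 0 where there is no reading.
- cams.calibration(name): a dict with "fx", "fy", "cx", "cy" (pixels), "rvec" (rotation vector, rad) and "tvec" (3), from world to camera coordinates, as OpenCV has them. Camera axes: x right, y down, z forward; pixel columns grow to the right and rows downward; lengths in m; the calibration is good to about 2 mm. A picture is of the moment at which its call begins: read the wrist's pose just before it. calibration takes no time and is no camera call; for the wrist camera it gives the pose at the moment of the call.
A pose or a line that the arm cannot do raises env.PlanningError and nothing moves.
- env.job_done(): hands the job in; it is judged then, once.
Trained networks look in the newest picture that a camera, given by its name, has taken for a name from the list of things; names that differ only in an ending like _2 or _b are one class to them, and where a whole thing is asked for, a point or a joint stands for the part that bears it (a point fixed in the world has none). Each returns a list of dicts, best first, with "score" (0 to 1); they miss things now and then, are a little off and sometimes report something else, mostly with a low value. They report only what shows in the picture. A call takes as long as a camera call.
- spot_in(query, camera): "at" ([x, y, z] in m, in the coordinates of the camera as it stood for that picture, good to about 4 mm: the middle of the surface that is visible of it).
- mark_of(query, camera): "at" ([x, y, z] in m, in the coordinates of the camera as it stood for that picture, good to about 4 mm: a listed point, or the origin of a listed thing).
The state is a dict: "time": time; "qpos": joint angles; "joint_velocities": joint speeds; "joint_torque": joint torques, N m; "tcp_pos": TCP position; "orientation": TCP orientation; "force": force on the tool from outside, world axes, zero at the start; "torque": the same for the moment, N m; "opening": finger opening in m; "gripper_force": force on a finger pad.
Only numpy, scipy, OpenCV 4.12 (cv2) and the standard library are available. Lean on these libraries where they do the work, as an engineer would, in place of code of your own. Each camera call takes 0.05 s, during which the arm holds its last target. There are 200 camera calls.

TASK

The underpinner is to be loaded with V-nails: wind its handwheel until the fence carriage is fully back against its rear stops, moving the carriage by the handwheel only. Then pull the sprung, knobbed pusher rod out of its guide tube until the ring mark on the rod is level with the mouth of the tube, and finish holding it there: the program ends with the gripper still holding the rod against its spring. Leave the nail strips, frame corner and cork block lying where they are.

Things in the scene. Friction and masses are not known exactly. Their poses are not given: they have to be found in the camera images.
- underpinner: Bench underpinner (V-nailer): grey body 210 x 240 mm, deck 84 mm high, foot 235 x 300 mm, bolted down (place and yaw vary). Origin under its middle at bench height; x points from front (operator, robot side) to rear, y to its left, z up. Rear right (x 100, y -85 mm): hold-down column, arm swung back, 202 mm high; rear middle: parked lever, 175 mm high.
- carriage: Aluminium fence carriage: plate 120 x 160 x 11 mm with a V of two steel fence bars (top 122 mm above the bench). Slides along the machine's x on the deck, geared to the handwheel by rack and pinion: 8 mm per radian. Origin: middle of its rear edge. It starts 27 to 51 mm short of its rear stops, stays where it is left, and must not be pushed directly.
- rear_stop (a point): Middle of the line of the two rear stops: the carriage is against them when the carriage origin is at this point (x in the machine's frame grows to the rear; gap = this point minus carriage origin along the machine's x).
- handwheel: Dark steel three-spoke handwheel, about 107 mm over the rim, lying flat (axis upright) on the machine's left side; rim 128 mm above the bench and 11 mm thick. Turning it counter-clockwise seen from above sends the carriage back (to the rear). Origin on the axis at rim height. It turns freely with about 2 N at the handle.
- wheel_hub (a point): Point on the handwheel's upright axis, 136 mm above the bench.
- handle (a point): Grip point of the upright black crank handle on the handwheel's rim, 48 mm from the axis, 160 mm above the bench. The handle is 20 mm thick, reaches from 136 to 178 mm above the bench and revolves freely on its pin, so it can be pinched from above and carried round without turning the gripper.
- pusher: Magazine pusher: steel rod 12 mm thick along the machine's y near the front, 76 mm above the bench; slides out of the guide tube to the machine's right (-y), black pull knob at its end. Origin on its axis, at the tube mouth when home. An inner spring draws it home: 4.5 N at first, 10 N at the mark (90 N/m); it never stays out by itself. Travel ends 18 mm past the mark.
- rod_knob (a point): Grip point of the pull knob: middle of its grip, 22 mm thick and 24 mm long along the rod, 76 mm above the bench; at the outer end a flange 30 mm across and 6 mm thick begins 12 mm outward of this point. At rest the grip begins 20 mm outside the tube mouth.
- rod_mark (a point): Middle of the ring mark, a dark band 5 mm wide and 14 mm thick round the rod. At rest it is hidden 60 mm inside the tube, so the rod is pulled 60 mm to bring it to the mouth.
- tube_mouth (a point): Middle of the mouth (outer end) of the guide tube, 21 mm across, on the machine's right side, 76 mm above the bench.
- nails_a: Strip of blued steel V-nails, 60 x 12 x 10 mm, lying in front of the machine; leave alone. Origin under its middle.
- nails_b: A second such strip beside it; leave alone.
- corner_sample: Silver-leafed frame corner, an L of two 110 mm arms 35 mm wide, 22 mm high, lying left of the machine; leave alone. Origin under the middle of its square outline.
- cork_block: Cork sanding block 105 x 60 x 32 mm, lying right of the machine, behind the rod; leave alone. Origin under its middle.

How it is judged:
By the outcome, as a careful person would: the job done as asked, in the order asked, and still so for the second after the job is handed in, while the arm keeps its last pose, push and grip.
It also fails if it takes over 58 s, if anything falls off the work surface, if the arm or the gripper's body presses on something with over 40 N, if the wrist force passes 120 N, or if a joint passes its speed limit or range.

## Working session

There is one attempt and no reset: what is moved stays moved. The work goes in short steps, each a Python script; the robot and the scene stay as the last script left them, time stands still between calls to the robot, and variables do not carry over. Pictures are saved under pics/ and viewed, at most 10 in all, crops included, and the job is handed in when it is done.

```bash
mkdir -p pics; ls
cat > h.py <<'E'
import numpy as np, cv2
from cell import env, kinematics, monitor, cams, spot_in, mark_of
def w(c,p):
    k=cams.calibration(c);R=cv2.Rodrigues(np.array(k["rvec"],float))[0]
    return R.T@(np.array(p,float)-np.array(k["tvec"],float).ravel())
def px(c,P):
    k=cams.calibration(c);K=np.array([[k["fx"],0,k["cx"]],[0,k["fy"],k["cy"]],[0,0,1]])
    return cv2.projectPoints(np.array([P],float),np.array(k["rvec"],float),np.array(k["tvec"],float),K,None)[0].ravel()
def find(n,c,f=mark_of):
    return [(round(d["score"],2),w(c,d["at"]).round(4).tolist()) for d in f(n,c)[:2]]
E
python3 - <<'E'
from h import *
ims=[]
for c in ("top","side"):
    im,_=cams.camera(c); cv2.imwrite(f"pics/{c}0.png",im)
    for n in "underpinner carriage rear_stop handwheel wheel_hub handle pusher rod_knob tube_mouth nails_a corner_sample cork_block".split():
        print(c,n,find(n,c))
print(monitor.get_state())
E
```

```text
cell.py
pics
top underpinner [(0.69, [0.5756, 0.0229, 0.0017])]
top carriage [(0.73, [0.3831, -0.0152, -0.0031]), (0.59, [0.6327, 0.0195, 0.0919])]
top rear_stop [(0.75, [0.6823, 0.0103, 0.096])]
top handwheel [(0.61, [0.5921, 0.1324, 0.1256])]
top wheel_hub [(0.73, [0.5893, 0.1275, 0.1349])]
top handle [(0.56, [0.6267, 0.1697, 0.1619])]
top pusher [(0.59, [0.5084, -0.114, 0.0737]), (0.5, [0.5781, 0.0213, 0.0012])]
top rod_knob [(0.57, [0.513, -0.114, 0.0743]), (0.51, [0.5089, -0.1451, 0.0749])]
top tube_mouth [(0.78, [0.5097, -0.1126, 0.0752])]
top nails_a [(0.61, [0.4347, 0.0406, -0.0009]), (0.4, [0.3844, -0.0145, 0.002])]
top corner_sample [(0.65, [0.6318, 0.3218, -0.0022])]
top cork_block [(0.62, [0.6203, -0.2623, -0.0013])]
side underpinner [(0.68, [0.5823, 0.0225, 0.0005]), (0.27, [0.6202, -0.2575, -0.0013])]
side carriage []
side rear_stop [(0.63, [0.6823, 0.0158, 0.1])]
side handwheel [(0.83, [0.5963, 0.1332, 0.1322])]
side wheel_hub [(0.87, [0.5935, 0.1331, 0.1369]), (0.65, [0.6258, -0.2577, 0.0006])]
side handle [(0.67, [0.6253, 0.1664, 0.1623])]
side pusher [(0.8, [0.5147,
[... 467 characters left out ...]
': array([-1.23709554,  0.47700736,  0.02243894,  1.55539656, -0.01147139,
        1.10928898, -0.08312039]), 'joint_velocities': array([ 0.00028485,  0.00257222,  0.00349451,  0.00103141, -0.00211268,
        0.00041363, -0.00116703]), 'joint_torque': array([-2.92306295e-04, -5.96303630e+01,  1.60585105e+00, -2.81549156e+01,
        1.24216784e-02,  1.26695610e-03, -2.40011531e-05]), 'tcp_pos': array([0.28864138, 0.61019888, 0.23130519]), 'orientation': array([1.69171947e-05, 2.19139114e-01, 9.75693624e-01, 1.22034998e-05]), 'force': array([-0.06570592,  0.38939086, -0.20037324]), 'torque': array([-0.01917126,  0.04518319, -0.03042135]), 'gripper_force': 0.0, 'opening': 0.08564469416100202}
```

View pics/top0.png

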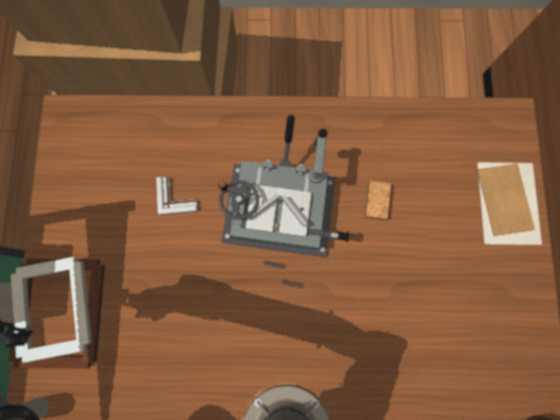

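View pics/side0.png

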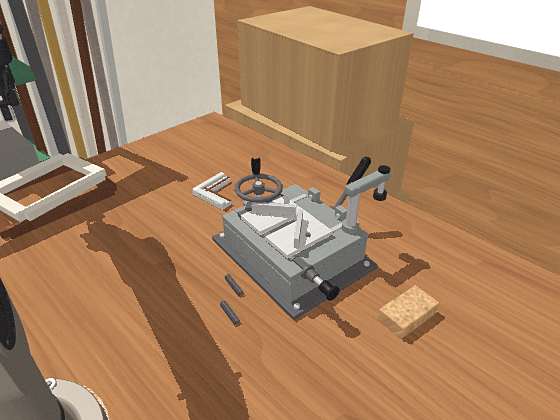

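The top view shows the wheel at about (239,200) with its handle at (223,187) and the knob at (345,236). The yaw comes to about -0.11 rad and the path to the wheel is clear. Next I'll move in for wrist views.

```bash
cat >> h.py <<'E'
def Q(a): return [0,np.cos(a/2),np.sin(a/2),0]
A=np.pi/2-0.11
E
python3 - <<'E'
from h import *
env.reach([0.57,0.12,0.36],Q(A))
im,_=cams.camera("wrist"); cv2.imwrite("pics/w1.png",im)
k=cams.calibration("wrist");R=cv2.Rodrigues(np.array(k["rvec"],float))[0];print("cam",-R.T@np.ravel(k["tvec"]),R[2])
for n in "underpinner carriage rear_stop wheel_hub handle handwheel tube_mouth rod_knob".split(): print(n,find(n,"wrist"))
s=monitor.get_state();print(s["time"],s["tcp_pos"],s["qpos"])
E
```

```text
cam [0.5778888  0.20271848 0.50149283] [-0.03549563 -0.31313676 -0.94904448]
underpinner [(0.57, [0.6362, 0.3243, -0.0003])]
carriage [(0.72, [0.6305, 0.022, 0.0931]), (0.6, [0.3783, -0.0076, -0.0019])]
rear_stop [(0.89, [0.6834, 0.0108, 0.09])]
wheel_hub [(0.88, [0.5933, 0.1304, 0.1356]), (0.43, [0.511, -0.1115, 0.0766])]
handle [(0.62, [0.6196, 0.1676, 0.1611])]
handwheel []
tube_mouth [(0.8, [0.5108, -0.1122, 0.0757])]
rod_knob [(0.55, [0.5058, -0.1498, 0.0763]), (0.51, [0.5915, 0.131, 0.1362])]
3.8333 [0.5699748  0.12008256 0.35998465] [-0.75784115  0.24484507  0.55164643  1.64152916 -0.13251743  1.29277863
 -0.29290552]
```

View pics/w1.png

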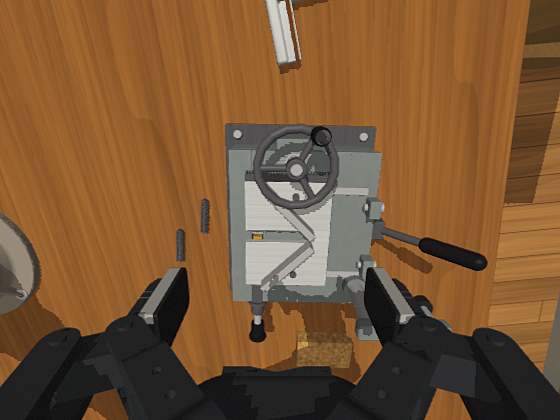

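The wrist view shows the hub at (296,170), the handle top at (321,136), the foot bolts at (237,134) and (364,137), the tube mouth near (258,316) and the knob at (258,335). I'll back-project these.

Run:
```python
from h import *
k=cams.calibration("wrist");R=cv2.Rodrigues(np.array(k["rvec"],float))[0];C=-R.T@np.ravel(k["tvec"])
def ray(u,v,z):
    d=R.T@np.array([(u-k["cx"])/k["fx"],(v-k["cy"])/k["fy"],1]);return (C+d*(z-C[2])/d[2]).round(4)
print("hub",ray(296,170,.14),"rim L R T B",[ray(u,v,.1285) for u,v in((253,167),(339,167),(296,125),(296,210))])
print("htop",ray(320.5,136,.178))
a,b=ray(237,134,.013),ray(364,137,.013);print("yaw",np.arctan2(b[1]-a[1],b[0]-a[0]),b-a)
for z in(.02,):
  a,b=ray(234,301,.084),ray(230,150,.084);print("yaw front",np.arctan2(-(b-a)[0],(b-a)[1]))
import itertools
c,h=np.array([.5925,.1305]),np.array([.622,.168])
hj=[]
for ph in np.arange(0,6.6,.6):
    t=np.arctan2(*(h-c)[::-1])+ph
    q=kinematics.inverse_kinematics([*(c+.048*np.array([np.cos(t),np.sin(t)])),.143],Q(A));print(None if q is None else np.round(q,2))
```

```text
hub [0.5935 0.1274 0.14  ] rim L R T B [array([0.5419, 0.1346, 0.1285]), array([0.6468, 0.123 , 0.1285]), array([0.5988, 0.1784, 0.1285]), array([0.5893, 0.0733, 0.1285])]
htop [0.6202 0.1677 0.178 ]
yaw -0.13338692607413555 [ 0.196  -0.0263  0.    ]
yaw front -0.13111164848254672
[-0.7   0.56  0.47  1.74 -0.3   0.92 -0.21]
[-0.73  0.52  0.46  1.79 -0.29  0.9  -0.25]
[-0.75  0.47  0.46  1.86 -0.27  0.87 -0.27]
[-0.74  0.44  0.47  1.92 -0.26  0.84 -0.25]
[-0.71  0.42  0.48  1.94 -0.26  0.83 -0.2 ]
[-0.66  0.44  0.49  1.93 -0.27  0.84 -0.14]
[-0.62  0.47  0.49  1.88 -0.29  0.86 -0.1 ]
[-0.61  0.52  0.5   1.81 -0.31  0.9  -0.08]
[-0.61  0.55  0.5   1.75 -0.32  0.92 -0.1 ]
[-0.64  0.57  0.49  1.71 -0.32  0.94 -0.14]
[-0.68  0.57  0.48  1.72 -0.31  0.93 -0.19]
```

```bash
sed -i 's/^A=.*/A=np.pi\/2-0.125/' h.py
cat >> h.py <<'E'
def step(c,r,t,v,z=.143,**k):
    hit=env.movel([c[0]+r*np.cos(t),c[1]+r*np.sin(t),z],velocity=v,**k)
    s=monitor.get_state();f=s["force"];u=np.array([np.cos(t),np.sin(t)])
    print(round(t,2),"rad %.1f tan %.1f z %.1f"%(f[:2]@u,f[:2]@[-u[1],u[0]],f[2]),"grip %.1f"%s["gripper_force"],hit,round(s["time"],2))
    return hit,f
E
python3 - <<'E'
from h import *
env.grip(.06)
env.reach([.6202,.1677,.23],Q(A))
print(env.movel([.6202,.1677,.143],velocity=.12,stop_force=8))
env.grip(0.0,f_grip=25)
s=monitor.get_state();print(s["tcp_pos"],s["force"],s["opening"],s["gripper_force"],s["time"])
c=np.array([.593,.129]);t0=np.arctan2(.0387,.0272)
for i in range(1,6): step(c,.048,t0+.2*i,.08,stop_force=20)
E
```

```text
False
[0.62092477 0.16789436 0.14383425] [0.47141424 0.1497315  3.83593651] 0.01906199317461187 24.64832067489624 6.1667
1.16 rad -1.9 tan 0.2 z 7.3 grip 25.8 False 6.43
1.36 rad -2.6 tan 2.1 z 7.7 grip 25.8 False 6.7
1.56 rad -5.0 tan 1.2 z 8.2 grip 25.8 False 6.97
1.76 rad -3.6 tan 2.0 z 8.2 grip 25.8 False 7.23
1.96 rad -4.8 tan 2.2 z 7.9 grip 25.8 False 7.5
```

Run:
```python
from h import *
c=np.array([.593,.129]);t0=np.arctan2(.0387,.0272)
for i in range(6,36):
    hit,f=step(c,.048,t0+.2*i,.08,z=.145,stop_force=12)
    t=t0+.2*i
    if hit or np.hypot(*f[:2])>13: break
s=monitor.get_state();print(s["tcp_pos"],s["force"],s["opening"])
cams.camera("top");cams.camera("side")
for n in("carriage","rear_stop","handle"):print(n,find(n,"top"),find(n,"side"))
```

```text
2.16 rad -0.0 tan 1.8 z 1.4 grip 27.5 True 7.71
[0.56529717 0.16636956 0.14383155] [-1.53573765 -1.02415746  1.36583243] 0.019327442450052978
carriage [(0.7, [0.6433, 0.0172, 0.0919])] [(0.93, [0.6427, 0.0141, 0.0939]), (0.59, [0.5929, 0.1335, 0.1381])]
rear_stop [(0.82, [0.6782, 0.0119, 0.0939]), (0.7, [0.567, 0.1687, 0.163])] [(0.6, [0.6808, 0.0194, 0.0974])]
handle [(0.77, [0.5704, 0.1673, 0.1638]), (0.2, [0.6289, 0.323, -0.002])] [(0.79, [0.5707, 0.1646, 0.1638])]
```

Run:
```python
from h import *
c=np.array([.593,.129]);t0=np.arctan2(.0387,.0272)
for i in range(6,36):
    hit,f=step(c,.048,t0+.2*i,.08,z=.1445,stop_force=15)
    if hit or np.hypot(*f[:2])>13: break
s=monitor.get_state();print(s["tcp_pos"],s["force"],s["opening"])
cams.camera("top");cams.camera("side")
for n in("carriage","rear_stop","handle"):print(n,find(n,"top"),find(n,"side"))
```

```text
2.16 rad -4.4 tan 0.5 z -4.3 grip 26.9 False 8.36
2.36 rad -5.8 tan 1.8 z -5.2 grip 26.5 False 8.62
2.56 rad -6.4 tan 1.9 z -7.6 grip 26.4 False 8.89
2.76 rad -6.7 tan 1.1 z -9.5 grip 26.4 False 9.16
2.96 rad -6.9 tan 1.2 z -10.8 grip 26.2 False 9.43
3.16 rad -5.9 tan 2.3 z -10.0 grip 26.2 False 9.69
3.36 rad -5.3 tan 1.6 z -10.6 grip 26.0 False 9.96
3.56 rad -4.6 tan 1.8 z -11.3 grip 26.1 False 10.22
3.76 rad -4.5 tan 1.2 z -11.7 grip 26.1 False 10.49
3.96 rad -4.1 tan 1.3 z -12.2 grip 26.1 False 10.76
4.16 rad -3.7 tan 1.1 z -12.9 grip 26.1 False 11.03
4.36 rad -1.3 tan 1.6 z -14.0 grip 26.1 False 11.29
4.56 rad 0.5 tan 2.1 z -14.3 grip 26.0 False 11.56
4.76 rad 3.5 tan 1.5 z -16.1 grip 25.9 False 11.82
4.96 rad 5.1 tan 2.1 z -17.7 grip 25.7 False 12.09
5.16 rad 6.3 tan 1.6 z -17.8 grip 25.7 False 12.36
5.36 rad 7.5 tan 1.5 z -19.3 grip 25.7 False 12.62
5.56 rad 8.3 tan 1.9 z -20.6 grip 25.6 False 12.89
5.76 rad 8.5 tan 1.7 z -20.6 grip 25.6 False 13.16
5.96 rad 8.1 tan 1.5 z -21.0 grip 25.6 False 13.43
6.16 rad 7.6 tan 1.5 z -20.8 grip 25.7 False 13.69
6.36 rad 6.4 tan 2.5 z -18.8 grip 25.7 False 13.96
6.56 rad 5.1 tan 2.7 z -19.2 grip 25.7 False 14.22
6.76 rad 6.2 tan -4.8 z -21.6 grip 25.7 False 14.49
6.96 rad 3.3 tan -5.8 z -1.4 grip 27.7 True 14.7
[0.63712745 0.1522098  0.14502943] [ 6.23090119 -2.44991066 -1.44077628] 0.018875826968141482
carriage [(0.64, [0.6776, 0.0125, 0.0888])] [(0.62, [0.5148, -0.1103, 0.0748]), (0.57, [0.6825, 0.0103, 0.0941])]
rear_stop [(0.92, [0.6788, 0.0109, 0.0919])] [(0.96, [0.6822, 0.0147, 0.0983])]
handle [(0.66, [0.6406, 0.1516, 0.1603])] [(0.91, [0.6403, 0.1493, 0.162])]
```

Run:
```python
from h import *
c=np.array([.593,.129]);u=lambda t:np.array([-np.sin(t),np.cos(t)])
s=monitor.get_state();p=s["tcp_pos"];t=np.arctan2(*(p[:2]-c)[::-1])
for d in(.004,.008,.012):
    env.movel([*(p[:2]+u(t)*d),.145],velocity=.03,stop_force=14)
    s=monitor.get_state();print(s["tcp_pos"],s["force"],"tan",s["force"][:2]@u(t))
    if s["force"][:2]@u(t)<-13: break
# relax radial/tangential, then let go
env.movel([*p[:2],.145],velocity=.03)
env.grip(.055); q=monitor.get_state()["tcp_pos"]
env.movel([q[0],q[1],.24],velocity=.2)
env.reach([.60,.02,.36],Q(A))
im,_=cams.camera("wrist"); cv2.imwrite("pics/w2.png",im)
for n in "carriage rear_stop tube_mouth rod_knob".split(): print(n,find(n,"wrist"))
print(monitor.get_state()["time"])
```

```text
[0.63728936 0.15207284 0.14522507] [ 2.66927032 -1.55856397  0.54335042] tan -2.62129211695037
[0.63731289 0.15199247 0.14521621] [ 2.91604918 -2.14190818  0.26693182] tan -3.252476491803608
[0.63729817 0.15198452 0.14522612] [ 3.8877865  -1.49102663  0.11418693] tan -3.128292281461199
carriage [(0.85, [0.6776, 0.0138, 0.0938])]
rear_stop [(0.92, [0.6803, 0.0116, 0.0908])]
tube_mouth [(0.69, [0.5108, -0.1114, 0.0771])]
rod_knob [(0.91, [0.508, -0.1456, 0.0774])]
18.125
```

View pics/w2.png

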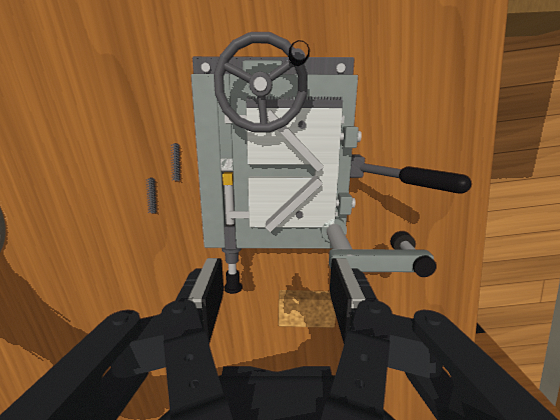

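Run:
```python
import cv2
im=cv2.imread("pics/w2.png");cv2.imwrite("pics/w2z.png",cv2.resize(im[90:240,210:370],None,fx=4,fy=4,interpolation=cv2.INTER_CUBIC))
```

```text
(no output)
```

View pics/w2z.png

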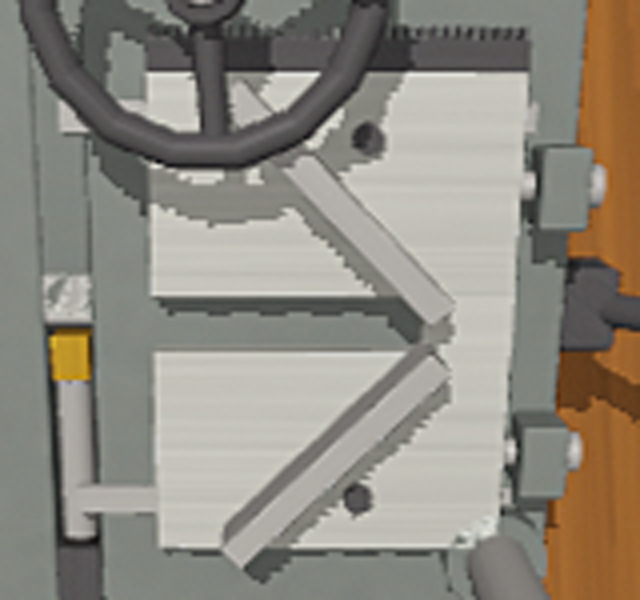

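The carriage plate is touching both stop screws, seen at (527,185) and (510,450) in the crop. On to the rod.

Run:
```python
from h import *
env.reach([.507,-.14,.22],Q(np.pi/2-.13))
im,_=cams.camera("wrist"); cv2.imwrite("pics/w3.png",im)
for n in "pusher tube_mouth rod_knob".split(): print(n,find(n,"wrist"))
print(monitor.get_state()["time"], px("wrist",[.5104,-.1121,.076]),px("wrist",[.5066,-.1455,.076]))
```

```text
pusher [(0.66, [0.52, -0.1103, 0.0745])]
tube_mouth [(0.58, [0.5087, -0.1106, 0.0766])]
rod_knob [(0.65, [0.508, -0.146, 0.0755]), (0.63, [0.4317, 0.0433, 0.0005])]
19.25 [275.42121497 167.84725318] [275.95374592 201.93538468]
```

View pics/w3.png

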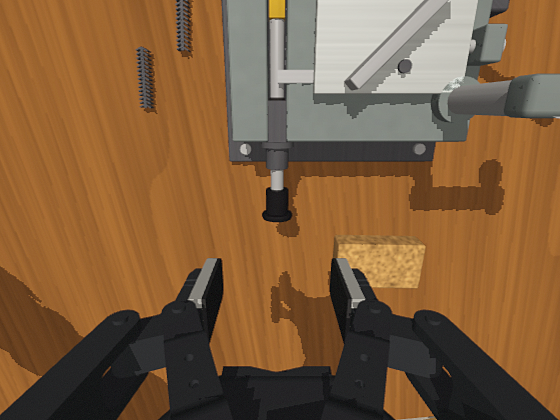

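The mouth is at (277,169) and the knob grip runs from about (277,187) to (277,208), so the estimates agree with the picture.

Run:
```python
from h import *
g=np.array([.5075,-.141])
env.movel([*g,.10],velocity=.12)
print(env.movel([*g,.057],velocity=.06,stop_force=8))
env.grip(0.0,f_grip=60)
s=monitor.get_state();print(s["tcp_pos"],s["force"],s["opening"],s["time"])
yaw=-.13;d=np.array([np.sin(yaw),-np.cos(yaw)])
p=s["tcp_pos"]
for L in(.01,.03,.06):
    env.movel([*(g+d*L),.057],velocity=.06)
    s=monitor.get_state();print(L,s["tcp_pos"],s["force"],s["force"][:2]@d,s["opening"],s["time"])
for c in("wrist","side","top"):
    im,_=cams.camera(c); cv2.imwrite(f"pics/{c}4.png",im)
    for n in "rod_mark tube_mouth rod_knob".split(): print(c,n,find(n,c))
    m=px(c,[.5104,-.1121,.076]).astype(int);print(m)
    z=im[max(m[1]-50,0):m[1]+50,max(m[0]-65,0):m[0]+65];cv2.imwrite(f"pics/{c}4z.png",cv2.resize(z,None,fx=6,fy=6,interpolation=cv2.INTER_CUBIC))
```

```text
False
[ 0.50922745 -0.14120646  0.057721  ] [ 3.27005632 -1.28125001  1.52996365] 0.020472636358576567 21.675
0.01 [ 0.50809483 -0.1497483   0.0576903 ] [5.5957215  3.65050471 4.40542892] -4.345097926898892 0.019841026164383026 21.9917
0.03 [ 0.50561894 -0.16886097  0.05768121] [4.98503756 7.19377986 5.27498563] -7.77930904693083 0.020316203842637687 22.475
0.06 [ 0.50197948 -0.19745767  0.05768764] [6.39712518 8.88543439 6.74236598] -9.639743992375713 0.020069518328722946 23.125
wrist rod_mark [(0.65, [0.5103, -0.1087, 0.0748])]
wrist tube_mouth [(0.83, [0.5101, -0.1137, 0.0753])]
wrist rod_knob [(0.78, [0.5018, -0.2023, 0.0755])]
[271  95]
side rod_mark [(0.62, [0.5159, -0.1059, 0.0769])]
side tube_mouth [(0.82, [0.5143, -0.1094, 0.0739])]
side rod_knob [(0.57, [0.5031, -0.2021, 0.0801]), (0.18, [0.5147, -0.1094, 0.0736])]
[313 280]
top rod_mark []
top tube_mouth []
top rod_knob [(0.5, [0.4973, -0.2016, 0.0769])]
[329 234]
```

View pics/wrist4z.png

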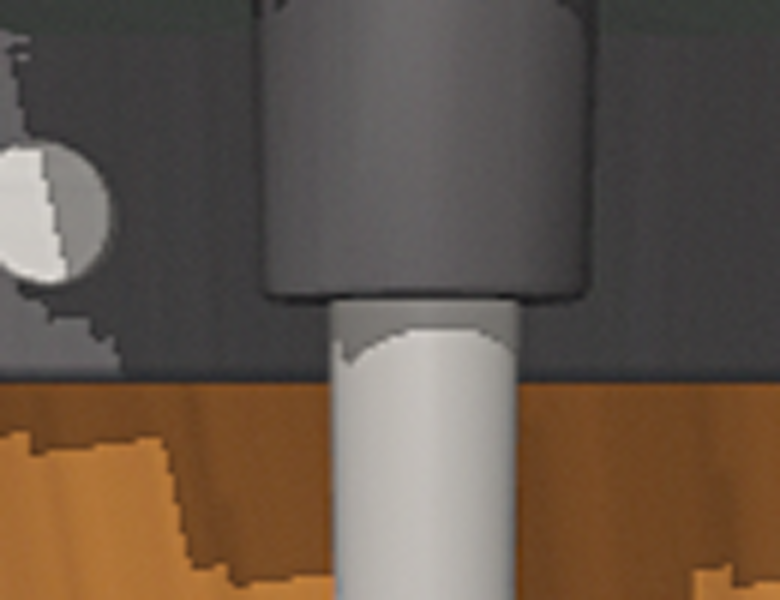

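View pics/side4z.png

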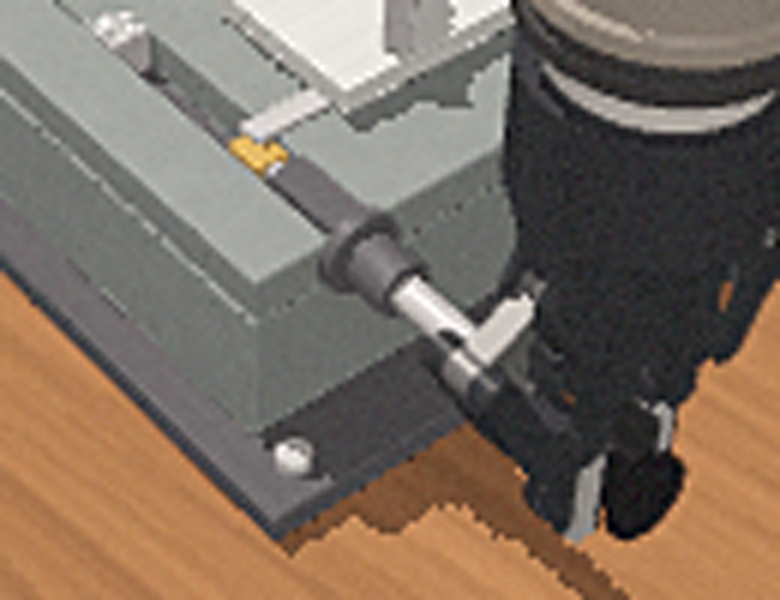

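The rod is straight and no band shows at the mouth (crop row 300) yet. The TCP has travelled 56.7 mm, so I'll pull about 3.4 mm more.

Run:
```python
from h import *
g=np.array([.5075,-.141]);p0=np.array([.50923,-.14121])
yaw=-.13;d=np.array([np.sin(yaw),-np.cos(yaw)]);L=.06
for _ in range(3):
    a=(monitor.get_state()["tcp_pos"][:2]-p0)@d; L+=.0602-a
    env.movel([*(g+d*L),.057],velocity=.02);env.dwell(.2)
s=monitor.get_state();print(L,(s["tcp_pos"][:2]-p0)@d,s["force"]@[*d,0],s["time"])
im,_=cams.camera("wrist");m=px("wrist",[.5104,-.1121,.076]).astype(int)
z=im[max(m[1]-50,0):m[1]+50,max(m[0]-65,0):m[0]+65];cv2.imwrite("pics/w5z.png",cv2.resize(z,None,fx=6,fy=6,interpolation=cv2.INTER_CUBIC));print(m)
```

```text
0.0639939785446916 0.06016896318156686 -10.734900644792567 25.1583
[271  84]
```

View pics/w5z.png

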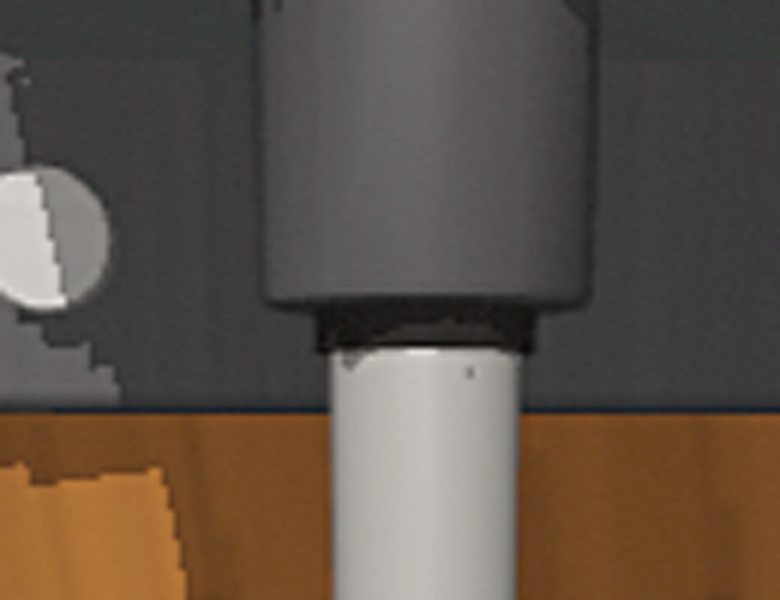

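The band is half exposed: crop rows 303–350, or about 2.9 mm of its 5 mm. Travel is 60.2 mm and the pull 10.7 N. The mark is at the mouth, so I'll check it's steady and hand in.

Run:
```python
from h import *
env.dwell(.5);s=monitor.get_state();print(s["tcp_pos"],s["opening"],s["gripper_force"])
cams.camera("wrist");print(find("carriage","wrist"),find("rear_stop","wrist"),find("rod_mark","wrist"),find("tube_mouth","wrist"))
print(env.job_done())
```

```text
[ 0.50154574 -0.20087788  0.0576863 ] 0.020326663193956335 59.49948728084564
[] [] [(0.85, [0.5091, -0.1117, 0.0782])] [(0.87, [0.5118, -0.1126, 0.0738])]
the job is handed in; nothing more can be done
None
```

Job handed in at about 26 s of the 58 s limit: the handwheel wound the carriage back against both rear stops, and the gripper is holding the pusher rod with its ring mark at the tube mouth (about 60.2 mm of pull, within roughly half a millimetre by the wrist camera).

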